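# Return two dropper bottles to their colour-marked places and shut the tray

### The arm

A 7-joint arm with a two-finger parallel gripper is mounted at the origin on a cart in front of the work surface, level with it; the furniture and walls round the work are solid. World frame = base frame: x ahead of the robot, y to its left, z up, the work surface at z = 0. Lengths are in m, angles in rad, forces in N, time in s.
With the tool pointing down it reaches from about 0.425 to 0.875 m from the base axis. Payload 4.7 kg.
Tool frame: the origin (TCP) lies midway between the tips of the shut fingers; the grasp point (between the pads) lies 19 mm behind it; x points along the fingers, y is the direction in which the jaws open and shut, and the axes are right-handed (so a half turn about x gives the same grasp; the last joint's range is limited). The gripper opens to 85 mm and grips with 20 to 120 N. Pads are 22 mm wide; open, the fingers measure 114 mm over their backs; the gripper's body (76 mm by 85 mm) begins 54 mm behind the grasp point. The pads swing forward as they close: fully open they stand 13 mm farther back than shut.
Start: joints at [0.014, 0.321, -0.07, 1.45, 0.023, 1.371, -0.057], TCP at [0.65, -0, 0.231] pointing down, gripper open.
Joint ranges: [-2.86, 2.86], [-0.3, 2.09], [-1.38, 1.24], [0.06, 2.45], [-1.56, 4.7], [0.09, 2.05], [-2.69, 2.69]. Speed limits (rad/s): [2.57, 2.57, 3.14, 3.14, 3.14, 3.14, 3.14].

### API

Orientations are given as a rotation vector (axis times angle).
In Python, from workcell import monitor, optics, env, spot_in, spot_point gives the robot as it stands. The module is installed in compiled form; this text tells all that it offers.
- The arm moves only by the shell command python3 -m jog 'ROWS' [FORCE]. ROWS is JSON, a list of rows, each a list of 7 numbers: the shift along the tool's x, y, z in m, then the turn, a rotation vector about the tool's x, y, z in rad, then the opening, from 0 (shut) to 1 (fully open). In form: [[tx, ty, tz, rx, ry, rz, claw], ...]. A call has 1 to 20 rows; each row is the pose to reach, as a shift and turn from the pose commanded when the call began, along the tool's axes at that moment; what a row does not reach only later rows make up. A row lasts 1/12 s, in which the tool goes at most 41.7 mm and 7.16 degrees, less where a joint would pass 70% of its speed; a pose out of reach is approached as far as the arm can. A call with a gripper value outside its range is refused whole. The fingers move at their own pace and stop on an object; FORCE is the grip in N (left out, the last holds). Time passes only in rows, so rows that repeat a pose let the fingers close. It gives the time, the measured TCP pose, the force and the opening at its end, in the units of the state.
- monitor.get_obs(): the state, without advancing time (a new reading comes with each control period).
- optics.read_camera(name): name is "scene" or "side" or "wrist"; returns a dict with "img" (400x640x3 uint8, red, green, blue), "fovy" (degrees; the focal length in pixels is half the picture's height over the tangent of half this angle, whatever the lens; pixels are square), "cx", "cy" (the principal point, pixels), "R" (3x3) and "t" (3): a world point X has camera coordinates R X + t. Camera axes: x right, y down, z forward; pixel columns grow to the right and rows downward; lengths in m; the calibration is good to about 2 mm. A picture is of the moment at which its call begins. There is no depth.
- env.sign_off(): hands the job in, once; it reports no verdict.
Trained networks look in a picture, given as the dict that the camera call returned (one of the last four; its "shot" number tells which), for a name from the list of things; names that differ only in an ending like _2 or _b are one class to them, and where a whole thing is asked for, a point or a joint stands for the part that bears it (a point fixed in the world has none). Each returns a list of dicts, best first, with "p" (0 to 1); they miss things now and then, are a little off and sometimes report something else, mostly with a low value. They report only what shows in the picture. A call takes as long as a camera call.
- spot_in(picture, query): "position" ([x, y, z] in m, in the coordinates of the camera as it stood for that picture, good to about 4 mm: the middle of the surface that is visible of it).
- spot_point(picture, query): "position" ([x, y, z] in m, in the coordinates of the camera as it stood for that picture, good to about 4 mm: a listed point, or the origin of a listed thing).
The state is a dict: "clock": time; "joint_pos": joint angles; "qd": joint speeds; "joint_efforts": joint torques, N m; "ee_pos": TCP position; "ee_rot": TCP orientation; "contact_force": force on the tool from outside, world axes, zero at the start; "wrist_torque": the same for the moment, N m; "finger_gap": opening from 0.0 (shut) to 1.0 (fully open).
Only numpy, scipy, OpenCV 4.12 (cv2) and the standard library are available. Lean on these libraries where they do the work, as an engineer would, in place of code of your own. Each camera call takes 0.05 s, during which the arm holds its last target. There are 200 camera calls.

### The job

Put the red-capped and the blue-capped dropper bottle back, standing upright, each into the tray place marked with its own colour. Then push the reagent tray fully home under its clear cover, with both bottles still standing in their places. The green-capped bottle is still in use: leave it where it stands, and do not disturb the small timer beside the station or the marker pen.

Things in the scene. Friction and masses are not known exactly. Their poses are not given: they have to be found in the camera images.
- station: reagent station fixed to the bench: white base, side walls and back with a clear flat cover (cover top 115 mm above the bench), 160 mm deep (its x from -60 to +100 mm), 252 mm wide, front open. Origin: on the bench; the front faces its own -x. The tray slides out of the front.
- tray (a joint): how far (m) the grey tray is out along the station's -x: 0 home, 0.16 fully out; starts 0.14 to 0.16. About 2 N of friction; stays where left. Tray 160 x 240 mm; its white front 6 mm thick, top 46 mm above the bench; when home the front stands 30 mm before the cover's edge and the bottle places are under the cover (underside at 110 mm).
- tray_bar (a point): middle of the steel bar handle across the tray's front: bar 100 mm long along the tray's y, 35 mm before the front's outer face, about 23 mm above the bench. Pushing it along the station's +x shuts the tray. Moves with the tray.
- slot_red (a point): centre of the floor of the tray's red place: a 36 x 36 mm pocket, ridges 12 mm high and 4 mm thick, red floor, red plates before it and on the tray's front. Three places in a row at 75 mm along the tray's y: red at +y (left seen from the front), green in the middle, blue at -y. Moves with the tray; axes as the station's. The red bottle belongs here.
- slot_blue (a point): centre of the floor of the tray's blue place: a 36 x 36 mm pocket, ridges 12 mm high and 4 mm thick, blue floor, blue plates before it and on the tray's front. Three places in a row at 75 mm along the tray's y: red at +y (left seen from the front), green in the middle, blue at -y. Moves with the tray; axes as the station's. The blue bottle belongs here.
- dropper_red: dropper bottle, red cap and red band; 26 mm diameter, 80 mm tall (body to 54 mm, then a 14 mm neck and tapering cap). Grips like a 24 mm square block, faces square to its own x and y; take it by the upper body, pads about 45 mm above its foot. Origin: centre of underside, z up. Starts standing on the bench to the left of the station.
- dropper_blue: dropper bottle, blue cap and blue band; 26 mm diameter, 80 mm tall (body to 54 mm, then a 14 mm neck and tapering cap). Grips like a 24 mm square block, faces square to its own x and y; take it by the upper body, pads about 45 mm above its foot. Origin: centre of underside, z up. Starts standing on the bench to the left of the station.
- dropper_green: dropper bottle, green cap and green band; 26 mm diameter, 80 mm tall (body to 54 mm, then a 14 mm neck and tapering cap). Grips like a 24 mm square block, faces square to its own x and y; take it by the upper body, pads about 45 mm above its foot. Origin: centre of underside, z up. Starts standing on the bench to the left of the station, and must stay there.
- timer: white bench timer, 40 x 68 x 59 mm, left of the station; leave alone. Origin: centre of its underside.
- marker: marker pen with white body and red cap, lying on the bench at the right front, 17 mm thick, 135 mm long along its own y; leave alone. Origin: centre of its underside.

How it is judged:
On the way, in this order (a step that is already met when the one before it is completed fails the run):
1. the red and the blue bottle stand upright in their own places while the tray is still out by more than 80 mm (horizontal distance between dropper_red and slot_red below 0.01 m and z of dropper_red in the frame of slot_red between -0.004 and 0.004 m and angle between each of dropper_red, dropper_blue's own z axis and vertical below 0.12 rad and horizontal distance between dropper_blue and slot_blue below 0.01 m and z of dropper_blue in the frame of slot_blue between -0.004 and 0.004 m and value of joint tray above 0.08 m), for 0.2 s.
2. the tray is pushed home to within 6 mm (value of joint tray below 0.006 m), for 0.2 s.
At the end, for the whole second after the job is handed in: The red and the blue bottle stand at rest and upright (within 0.12 rad), each on the floor of the place of its own colour (centre within 10 mm, height within 4 mm), the tray is home to within 6 mm, and the green bottle stands upright within 25 mm of where it began (horizontal distance between dropper_red and slot_red below 0.01 m and z of dropper_red in the frame of slot_red between -0.004 and 0.004 m and angle between each of dropper_red, dropper_blue, dropper_green's own z axis and vertical below 0.12 rad and horizontal distance between dropper_blue and slot_blue below 0.01 m and z of dropper_blue in the frame of slot_blue between -0.004 and 0.004 m and value of joint tray below 0.006 m and distance of dropper_green from where it was at the start of the episode below 0.025 m and linear speed of each of dropper_red, dropper_blue below 0.02 m/s); the robot touches nothing.
It fails at once if the green bottle is moved more than 25 mm or tipped (distance of dropper_green from where it was at the start of the episode above 0.025 m or angle between dropper_green's own z axis and vertical above 0.35 rad).
It fails at once if the timer is moved more than 30 mm (distance of timer from where it was at the start of the episode above 0.03 m).
It fails at once if the marker pen is moved more than 30 mm (distance of marker from where it was at the start of the episode above 0.03 m).
It also fails if it takes over 72 s, if anything falls off the work surface, if the arm or the gripper's body presses on something with over 40 N, if the wrist force passes 120 N, or if a joint passes its speed limit or range.

## Working session

There is one attempt and no reset: what is moved stays moved. The work goes in short steps, Python scripts to look and compute and a shell command to move; the robot and the scene stay as the last step left them, time stands still between calls to the robot, and variables do not carry over. Pictures are saved under pics/ and viewed, about 8 in all and at most 12, crops included, and the job is handed in when it is done.

```bash
mkdir -p pics; cat > h.py <<'E'
import numpy as np, cv2
from scipy.spatial.transform import Rotation as Ro
from workcell import monitor, optics, env, spot_in, spot_point
def W(c,p): return np.array(c["R"]).T@(np.array(p)-np.array(c["t"]))
def px(c,X):
    q=np.array(c["R"])@np.array(X)+np.array(c["t"]); f=200/np.tan(np.radians(c["fovy"])/2)
    return np.array([c["cx"]+f*q[0]/q[2],c["cy"]+f*q[1]/q[2]])
def ray(c,u,v,z):
    f=200/np.tan(np.radians(c["fovy"])/2); R=np.array(c["R"]); o=-R.T@np.array(c["t"])
    d=R.T@np.array([(u-c["cx"])/f,(v-c["cy"])/f,1]); return o+d*(z-o[2])/d[2]
def pts(c,names):
    for n in names:
        for r in spot_point(c,n)[:2]:
            if r["p"]>.2: print(n,round(r["p"],2),W(c,r["position"]).round(4))
def save(c,f): cv2.imwrite("pics/"+f,c["img"][:,:,::-1])
E
python3 - <<'E'
from h import *
o=monitor.get_obs(); print(o["clock"],o["ee_pos"],o["ee_rot"],Ro.from_rotvec(o["ee_rot"]).as_matrix().round(3))
for n in ["scene","side","wrist"]:
    c=optics.read_camera(n); print(n); save(c,n+"0.png")
    pts(c,["station","tray_bar","slot_red","slot_blue","dropper_red","dropper_blue","dropper_green","timer","marker"])
E
python3 -c "
import cv2,numpy as np
a=[cv2.imread('pics/%s0.png'%n) for n in ('scene','side')]
cv2.imwrite('pics/both.png',cv2.resize(np.vstack(a),(480,600)))"
```

```text
0.0 [ 6.49457018e-01 -3.41639962e-05  2.30224775e-01] [ 1.208142    1.21057439 -1.2106172 ] [[-0.002  1.     0.   ]
 [-0.     0.    -1.   ]
 [-1.    -0.002  0.   ]]
scene
station 0.95 [ 7.049e-01 -2.781e-01 -2.000e-04]
tray_bar 0.96 [ 0.4361 -0.1895  0.0245]
slot_red 0.98 [ 0.5794 -0.1568  0.0138]
dropper_red 0.49 [ 0.5238  0.1906 -0.001 ]
dropper_blue 0.75 [0.4493 0.0984 0.0011]
dropper_blue 0.31 [ 0.5288 -0.2952  0.0049]
dropper_green 0.87 [0.4346 0.2726 0.0011]
dropper_green 0.35 [ 0.7047 -0.2759 -0.0008]
timer 0.72 [0.6105 0.0545 0.0011]
timer 0.67 [5.221e-01 1.926e-01 1.000e-04]
side
station 0.89 [ 0.7067 -0.2819 -0.0034]
tray_bar 0.93 [ 0.4394 -0.1815  0.0225]
tray_bar 0.29 [ 0.706  -0.2776  0.0017]
slot_red 0.87 [ 0.5796 -0.1567  0.0102]
slot_red 0.68 [ 0.4394 -0.1806  0.019 ]
slot_blue 0.87 [ 0.5281 -0.2937  0.0043]
slot_blue 0.5 [ 0.4136 -0.5463 -0.0011]
dropper_red 0.5 [ 0.5241  0.1873 -0.0023]
dropper_blue 0.68 [ 0.4449  0.0945 -0.003 ]
dropper_green 0.55 [ 0.4323  0.2665 -0.0017]
timer 0.76 [ 6.09e-01  5.26e-02 -4.00e-04]
marker 0.51 [ 4.153e-01 -5.453e-01  5.000e-04]
wrist
station 0.73 [ 6.994e-01 -2.773e-01  1.000e-04]
station 0.64 [ 0.4412 -0.181   0.0276]
tray_bar 0.68 [ 0.4393 -0.1831  0.0255]
tray_bar 0.42 [ 0.5796 -0.153   0.0096]
slot_red 0.95 [ 0.5815 -0.1507  0.0094]
slot_blue 0.75 [ 0.5298 -0.2964  0.0122]
dropper_blue 0.74 [0.448  0.0938 0.0012]
timer 0.85 [0.6101 0.0584 0.0009]
```

View pics/scene0.png

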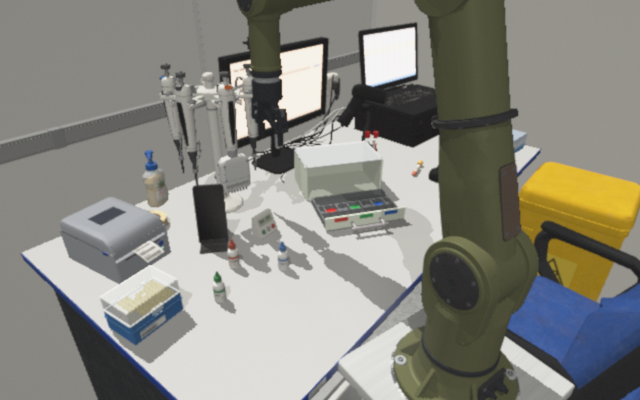

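View pics/side0.png

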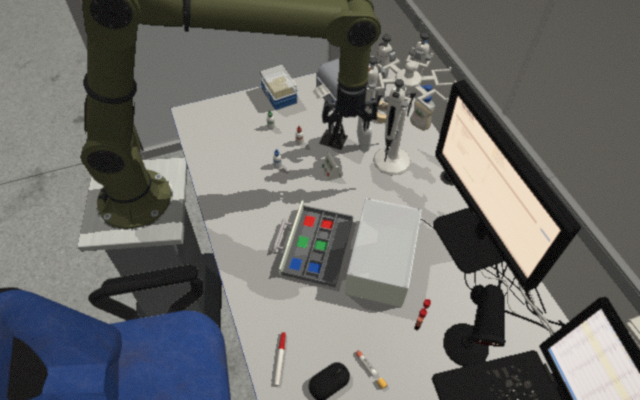

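Scene picture: red-capped bottle near (232,250), blue (283,258), green (218,290), tray out at (360,208). The side picture agrees, with the red slot's floor near (327,225), blue near (314,267). The networks agree to within about 5 mm, and the station yaw is about -20°. Next, a move above the red bottle for a closer look.

```bash
python3 -m jog '[[0,-0.04,-0.04,0,0,0,1],[0,-0.07,-0.08,0,0,0,1],[0,-0.09,-0.11,0,0,0,1],[0,-0.126,-0.15,0,0,0,1],[0,-0.126,-0.189,0,0,0,1],[0,-0.126,-0.189,0,0,0,1],[0,-0.126,-0.189,0,0,0,1],[0,-0.126,-0.189,0,0,0,1],[0,-0.126,-0.189,0,0,0,1]]'
python3 - <<'E'
from h import *
o=monitor.get_obs(); print(o["clock"],o["ee_pos"],o["contact_force"])
for n in ["wrist","scene","side"]:
    c=optics.read_camera(n); print(n); save(c,n+"1.png")
    if n=="wrist": print(-np.array(c["R"]).T@c["t"],np.array(c["R"]).round(2))
    pts(c,["dropper_red","dropper_blue","dropper_green","slot_red","slot_blue","tray_bar"])
E
```

```text
clock: 2.25
ee_pos: [0.5245, 0.1879, 0.2314]
ee_rot: [1.209, 1.208, -1.21]
contact_force: [0.7, -1.4, 0.1]
finger_gap: 0.998
2.25 [0.52445638 0.18790246 0.23135521] [ 0.74707765 -1.36733733  0.10524725]
wrist
[0.52401144 0.26246446 0.37379198] [[ 1.    0.   -0.  ]
 [ 0.   -0.96  0.29]
 [-0.   -0.29 -0.96]]
dropper_red 0.58 [0.5258 0.1872 0.0016]
dropper_blue 0.92 [ 0.4452  0.096  -0.001 ]
dropper_green 0.56 [ 4.286e-01  2.698e-01 -1.000e-04]
scene
dropper_red 0.5 [0.5255 0.1906 0.0019]
dropper_blue 0.57 [4.475e-01 9.600e-02 3.000e-04]
dropper_green 0.75 [0.433  0.2732 0.0009]
slot_red 0.93 [ 0.5801 -0.1565  0.0108]
slot_blue 0.61 [ 0.5265 -0.2971  0.0053]
tray_bar 0.62 [ 0.4354 -0.1867  0.0261]
side
dropper_red 0.42 [ 0.5253  0.1874 -0.0019]
dropper_red 0.41 [ 0.4367 -0.1824  0.0205]
dropper_blue 0.66 [ 0.4485  0.0938 -0.0014]
dropper_green 0.43 [0.4355 0.2681 0.0005]
slot_red 0.63 [ 0.5802 -0.1557  0.01  ]
slot_blue 0.55 [ 0.5308 -0.2959  0.0046]
tray_bar 0.69 [ 0.436  -0.1803  0.0203]
```

View pics/wrist1.png

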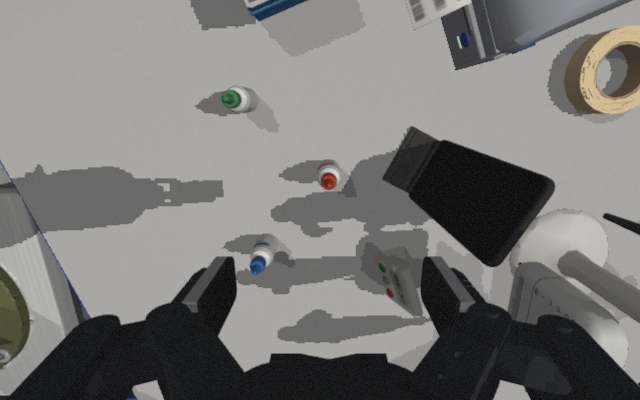

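Wrist picture: red cap at (329,181), blue (258,266), green (231,99). A dark phone stand begins about 58 mm beyond the red bottle in +x, so I'll turn the jaws 70° to the tray's y. I'll refine the positions by cap colour first.

```bash
cat >> h.py <<'E'
def blob(c,col,X,r=14):
    """centroid of saturated pixels of a colour near projected X"""
    u,v=px(c,X); h=cv2.cvtColor(c["img"],cv2.COLOR_RGB2HSV).astype(int)
    hue={"red":0,"green":70,"blue":110}[col]; d=abs((h[...,0]-hue+90)%180-90)
    m=(d<16)&(h[...,1]>110)&(h[...,2]>50); V,U=np.mgrid[:400,:640]; m&=(abs(U-u)<r)&(abs(V-v)<r)
    return (U[m].mean(),V[m].mean(),m.sum()) if m.any() else None
E
python3 - <<'E'
from h import *
from scipy.optimize import least_squares
cs={n:optics.read_camera(n) for n in ["wrist","scene","side"]}
for col,X in {"red":(.525,.189,.07),"blue":(.447,.095,.07),"green":(.432,.270,.07)}.items():
    obs=[(c,blob(c,col,X)) for c in cs.values()]
    print(col,[None if b is None else (round(b[0]),round(b[1]),b[2]) for _,b in obs])
    for c,b in obs:
        if b: print("   ",ray(c,b[0],b[1],.066).round(4))
    s=least_squares(lambda x:np.concatenate([px(c,x)-b[:2] for c,b in obs if b]),X); print(s.x.round(4),s.fun.round(1))
for col,X in {"red":(.580,-.156,.01),"blue":(.529,-.2955,.01)}.items():
    for n in ["scene","side"]:
        b=blob(cs[n],col,X,8); 
        if b: print(col,n,b,ray(cs[n],b[0],b[1],.009).round(4))
E
python3 -m jog '[[0.06,0,0,-0.12,0,0,1],[0.06,0,0,-0.24,0,0,1],[0.06,0,0,-0.36,0,0,1],[0.06,0,0,-0.48,0,0,1],[0.06,0,0,-0.6,0,0,1],[0.06,0,0,-0.72,0,0,1],[0.06,0,0,-0.84,0,0,1],[0.06,0,0,-0.96,0,0,1],[0.06,0,0,-1.08,0,0,1],[0.06,0,0,-1.2,0,0,1],[0.06,0,0,-1.222,0,0,1],[0.06,0,0,-1.222,0,0,1],[0.06,0,0,-1.222,0,0,1]]'
python3 - <<'E'
from h import *
o=monitor.get_obs(); print(Ro.from_rotvec(o["ee_rot"]).as_matrix().round(3))
c=optics.read_camera("wrist"); save(c,"wrist2.png"); pts(c,["dropper_red"])
b=blob(c,"red",(.525,.189,.066),30); print(b, ray(c,b[0],b[1],.066))
E
```

```text
red [(329, 182, np.int64(195)), (231, 245, np.int64(36)), (299, 129, np.int64(12))]
    [0.5239 0.1903 0.066 ]
    [0.52  0.192 0.066]
    [0.5246 0.1855 0.066 ]
[0.5241 0.1895 0.0626] [ 0.1 -0.1  0.3  0.  -0.2 -0.2]
blue [(258, 266, np.int64(201)), (282, 247, np.int64(19)), (276, 152, np.int64(8))]
    [0.447  0.0973 0.066 ]
    [0.4439 0.0978 0.066 ]
    [0.4469 0.0917 0.066 ]
[0.4464 0.0957 0.0631] [ 0.1  0.   0.2  0.2 -0.2 -0.3]
green [(231, 100, np.int64(131)), None, None]
    [0.4334 0.2689 0.066 ]
[0.4344 0.2688 0.0693] [ 0. -0.]
red scene (np.float64(331.0357142857143), np.float64(209.82142857142858), np.int64(28)) [ 0.5866 -0.1598  0.009 ]
red side (np.float64(326.4736842105263), np.float64(223.68421052631578), np.int64(95)) [ 0.5799 -0.1507  0.009 ]
blue scene (np.float64(377.8333333333333), np.float64(203.33333333333334), np.int64(24)) [ 0.5344 -0.3008  0.009 ]
blue side (np.float64(314.0982142857143), np.float64(266.99107142857144), np.int64(112)) [ 0.5295 -0.2925  0.009 ]
clock: 4.53
ee_pos: [0.524, 0.1889, 0.1713]
ee_rot: [0.276, 1.553, -0.276]
contact_force: [0.3, 0.5, -0.3]
finger_gap: 1.001
[[ 0.     0.344  0.939]
 [-0.     0.939 -0.344]
 [-1.     0.     0.   ]]
(np.float64(328.6225806451613), np.float64(199.30967741935484), np.int64(310)) [0.52248544 0.19003388 0.066     ]
```

View pics/wrist2.png

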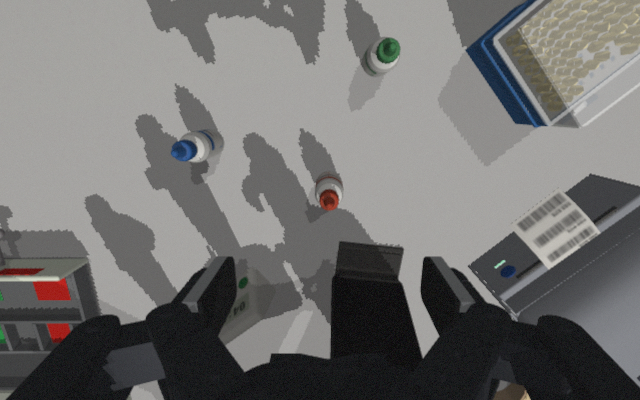

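Wrist picture: red cap at (329,200), midway between the fingers (237 and 422). Now I descend and grip.

```bash
python3 -m jog '[[0.03,0,0,0,0,0,1],[0.06,0,0,0,0,0,1],[0.09,0,0,0,0,0,1],[0.115,0,0,0,0,0,1],[0.13,0,0,0,0,0,1],[0.145,0,0,0,0,0,1],[0.145,0,0,0,0,0,1],[0.145,0,0,0,0,0,1],[0.145,0,0,0,0,0,0],[0.145,0,0,0,0,0,0],[0.145,0,0,0,0,0,0],[0.145,0,0,0,0,0,0],[0.145,0,0,0,0,0,0],[0.145,0,0,0,0,0,0],[0.145,0,0,0,0,0,0],[0.145,0,0,0,0,0,0],[0.145,0,0,0,0,0,0],[0.145,0,0,0,0,0,0]]' 40
python3 -m jog '[[0,0,0,0,0,0,0],[-0.015,0,0,0,0,0,0],[-0.04,0,0,0,0,0,0],[-0.07,0,0,0,0,0,0],[-0.1,0,0,0,0,0,0],[-0.12,0,0,0,0,0,0],[-0.12,0,0,0,0,0,0],[-0.12,0,0,0,0,0,0]]'
python3 - <<'E'
from h import *
c=optics.read_camera("wrist"); save(c,"wrist3.png")
E
```

```text
clock: 6.13
ee_pos: [0.5246, 0.1892, 0.0274]
ee_rot: [0.274, 1.552, -0.273]
contact_force: [-0.9, 0.1, 6.0]
finger_gap: 0.354
clock: 6.8
ee_pos: [0.5247, 0.1892, 0.1475]
ee_rot: [0.274, 1.551, -0.273]
contact_force: [0.2, 0.3, -0.2]
finger_gap: 0.349
```

View pics/wrist3.png

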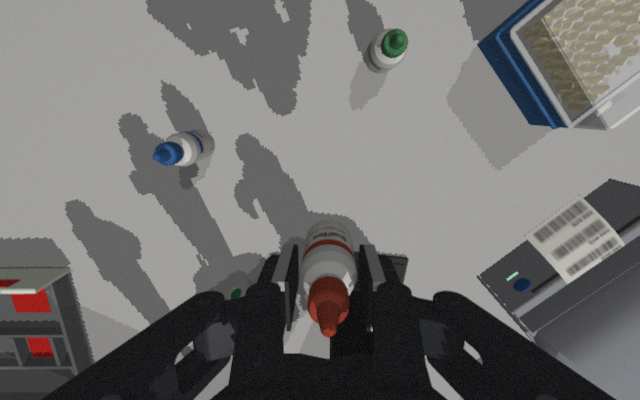

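Wrist picture: the red bottle hangs upright between the pads at column 329, and blue (180,148) and green (388,48) are undisturbed. Moving it over the red place.

```bash
python3 -m jog '[[0,-0.02,0.01,0,0,0,0],[0,-0.05,0.03,0,0,0,0],[0,-0.08,0.045,0,0,0,0],[0,-0.11,0.06,0,0,0,0],[0,-0.14,0.08,0,0,0,0],[0,-0.17,0.095,0,0,0,0],[0,-0.2,0.11,0,0,0,0],[0,-0.23,0.13,0,0,0,0],[0,-0.26,0.145,0,0,0,0],[0,-0.29,0.16,0,0,0,0],[0,-0.305,0.17,0,0,0,0],[0,-0.305,0.17,0,0,0,0],[0,-0.305,0.17,0,0,0,0],[0,-0.305,0.17,0,0,0,0]]'
python3 - <<'E'
from h import *
c=optics.read_camera("wrist"); save(c,"wrist4.png"); pts(c,["slot_red","slot_blue","tray_bar","station"])
c=optics.read_camera("scene"); pts(c,["slot_red","slot_blue","tray_bar"])
E
```

```text
clock: 8.02
ee_pos: [0.5788, -0.1542, 0.1447]
ee_rot: [0.274, 1.556, -0.272]
contact_force: [0.1, 1.3, 0.6]
finger_gap: 0.348
slot_red 0.57 [ 0.5787 -0.1523  0.0078]
slot_blue 0.74 [ 0.5328 -0.2947  0.0098]
tray_bar 0.77 [ 0.4413 -0.1829  0.0227]
station 0.6 [ 0.5792 -0.1539  0.0087]
station 0.36 [ 0.4388 -0.1813  0.022 ]
slot_red 0.88 [ 0.5775 -0.1555  0.012 ]
slot_blue 0.93 [ 0.5283 -0.2936  0.0058]
slot_blue 0.73 [ 0.5781 -0.1538  0.1186]
tray_bar 0.65 [ 0.4352 -0.189   0.025 ]
```

View pics/wrist4.png

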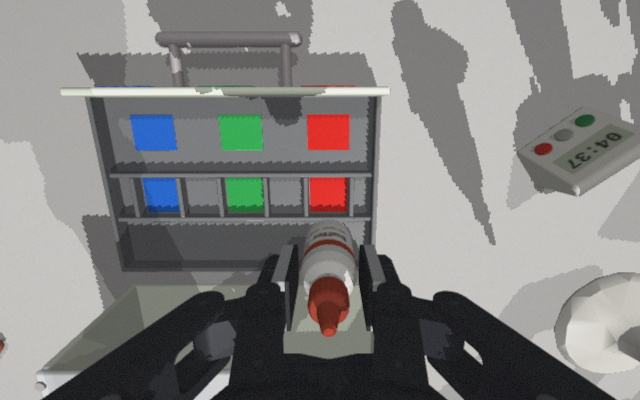

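Wrist picture: all the places are visible and square to the view. The red floor spans columns about 308–348, rows 178–213, centred on the bottle's column 329. The blue floor is near (161,195). Measuring the floors' edges now.

```bash
python3 - <<'E'
from h import *
c=optics.read_camera("wrist"); o=monitor.get_obs(); p=o["ee_pos"]
M=Ro.from_rotvec(o["ee_rot"]).as_matrix(); print(p, M.round(3))
h=cv2.cvtColor(c["img"],cv2.COLOR_RGB2HSV).astype(int)
for col,hue in (("red",0),("green",60),("blue",110)):
    d=abs((h[...,0]-hue+90)%180-90); m=((d<20)&(h[...,1]>110)&(h[...,2]>50)).astype(np.uint8); m[225:]=0; m[:105]=0
    n,_,s,ce=cv2.connectedComponentsWithStats(m)
    for k in range(1,n):
        x,y,w,hh,a=s[k]
        if a>200:
            mid=y+hh/2
            pts_=[ray(c,u,v,.008) for u,v in ((x,mid),(x+w,mid),(ce[k][0],y),(ce[k][0],y+hh))]
            t=[(M.T@(q-p)) for q in pts_]
            print(col,(x,y,w,hh),"tool y edges",t[0][1].round(4),t[1][1].round(4),"tool z edges",t[2][2].round(4),t[3][2].round(4), "ctr world",((pts_[2]+pts_[3])/2).round(4))
E
```

```text
[ 0.57961985 -0.15552918  0.14650653] [[ 0.     0.341  0.94 ]
 [-0.     0.94  -0.341]
 [-1.     0.     0.   ]]
red (np.int32(308), np.int32(112), np.int32(43), np.int32(36)) tool y edges -0.0174 0.02 tool z edges -0.07 -0.0394 ctr world [ 0.5286 -0.136   0.008 ]
red (np.int32(311), np.int32(175), np.int32(38), np.int32(35)) tool y edges -0.0156 0.0194 tool z edges -0.0151 0.0182 ctr world [ 0.5815 -0.155   0.008 ]
green (np.int32(220), np.int32(113), np.int32(44), np.int32(35)) tool y edges -0.0939 -0.0556 tool z edges -0.069 -0.0393 ctr world [ 0.5033 -0.2072  0.008 ]
green (np.int32(228), np.int32(175), np.int32(37), np.int32(35)) tool y edges -0.0919 -0.0579 tool z edges -0.015 0.0183 ctr world [ 0.5556 -0.2267  0.008 ]
blue (np.int32(132), np.int32(113), np.int32(47), np.int32(35)) tool y edges -0.1704 -0.1295 tool z edges -0.0689 -0.0392 ctr world [ 0.4775 -0.2783  0.008 ]
blue (np.int32(144), np.int32(176), np.int32(38), np.int32(34)) tool y edges -0.1694 -0.1344 tool z edges -0.014 0.0185 ctr world [ 0.5298 -0.2993  0.008 ]
```

```bash
python3 -m jog '[[0.03,0.002,0,0,0,0,0],[0.05,0.002,0,0,0,0,0],[0.07,0.002,0,0,0,0,0],[0.085,0.002,0,0,0,0,0],[0.095,0.002,0,0,0,0,0],[0.1,0.002,0,0,0,0,0],[0.104,0.002,0,0,0,0,0],[0.107,0.002,0,0,0,0,0],[0.107,0.002,0,0,0,0,0],[0.107,0.002,0,0,0,0,0]]'
python3 - <<'E'
from h import *
c=optics.read_camera("wrist"); save(c,"wrist5.png")
E
```

```text
clock: 9.35
ee_pos: [0.5808, -0.154, 0.0401]
ee_rot: [0.274, 1.552, -0.274]
contact_force: [-0.2, 0.3, 0.6]
finger_gap: 0.349
```

View pics/wrist5.png

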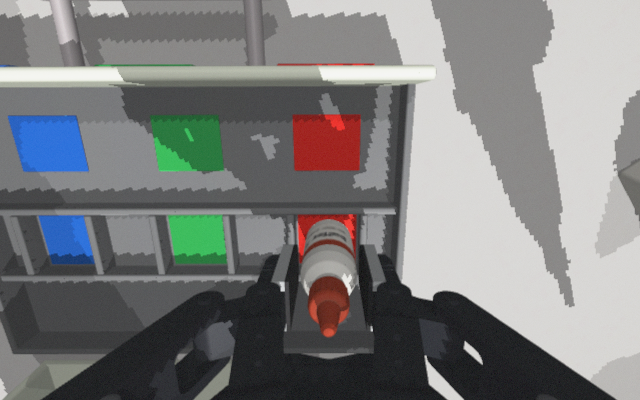

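Wrist picture: the bottle's foot is between the pocket ridges (columns 300–357), centred at 328. Lowering to contact.

```bash
python3 -m jog '[[0.002,0,0,0,0,0,0],[0.004,0,0,0,0,0,0],[0.005,0,0,0,0,0,0],[0.005,0,0,0,0,0,0],[0.005,0,0,0,0,0,0]]'; python3 -m jog '[[0.0015,0,0,0,0,0,0],[0.003,0,0,0,0,0,0],[0.003,0,0,0,0,0,0],[0.003,0,0,0,0,0,0]]'
```

```text
clock: 9.82
ee_pos: [0.5821, -0.1544, 0.0368]
ee_rot: [0.273, 1.549, -0.274]
contact_force: [-1.4, -0.1, 7.2]
finger_gap: 0.354
clock: 10.15
ee_pos: [0.5846, -0.1553, 0.0367]
ee_rot: [0.273, 1.543, -0.274]
contact_force: [-1.5, -0.7, 19.4]
finger_gap: 0.351
```

```bash
python3 -m jog '[[-0.004,0,0,0,0,0,0],[-0.004,0,0,0,0,0,0],[-0.004,0,0,0,0,0,0]]'; python3 -m jog '[[0,0,0,0,0,0,0.6],[0,0,0,0,0,0,0.6],[0,0,0,0,0,0,0.6],[0,0,0,0,0,0,0.6],[0,0,0,0,0,0,0.7],[0,0,0,0,0,0,0.7],[0,0,0,0,0,0,0.7]]'
python3 -m jog '[[-0.02,0,0,0,0,0,0.7],[-0.05,0,0,0,0,0,0.7],[-0.085,0,0,0,0,0,0.7],[-0.12,0,0,0,0,0,0.7],[-0.15,0,0,0,0,0,0.7],[-0.15,0,0,0,0,0,0.7],[-0.15,0,0,0,0,0,0.7]]'
python3 - <<'E'
from h import *
c=optics.read_camera("wrist"); save(c,"wrist6.png"); pts(c,["dropper_red","slot_red","slot_blue","tray_bar"])
E
```

```text
clock: 10.4
ee_pos: [0.582, -0.1544, 0.0369]
ee_rot: [0.273, 1.549, -0.274]
contact_force: [0.6, -1.3, 8.7]
finger_gap: 0.349
clock: 10.98
ee_pos: [0.5801, -0.1538, 0.0351]
ee_rot: [0.274, 1.554, -0.274]
contact_force: [0.2, -0.1, -0.4]
finger_gap: 0.7
clock: 11.57
ee_pos: [0.5817, -0.1542, 0.1879]
ee_rot: [0.273, 1.548, -0.274]
contact_force: [-1.1, -0.8, -0.1]
finger_gap: 0.702
dropper_red 0.71 [ 0.5851 -0.1556  0.0122]
dropper_red 0.35 [ 6.987e-01 -2.790e-01 -3.000e-04]
slot_red 0.72 [ 0.5819 -0.1552  0.0115]
slot_blue 0.97 [ 0.536  -0.2954  0.0137]
slot_blue 0.41 [ 0.6117  0.0576 -0.0008]
tray_bar 0.68 [ 0.4417 -0.1831  0.0238]
```

View pics/wrist6.png

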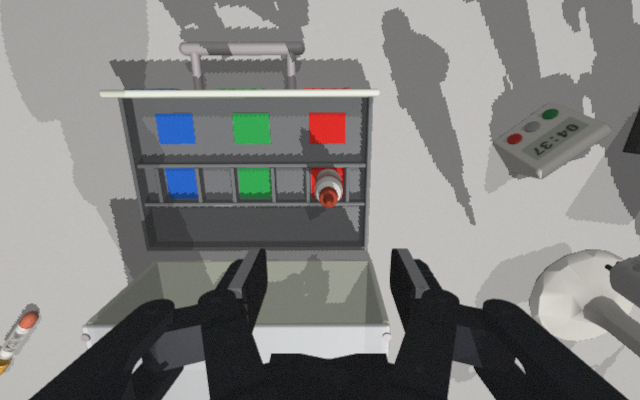

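Wrist picture: the red bottle stands in its place (cap at (329,195)), the blue floor is free at (181,183), and the timer is undisturbed. Now to the blue bottle.

```bash
python3 -m jog '[[0,0.02,-0.02,0,0,0,1],[0,0.04,-0.045,0,0,0,1],[0,0.06,-0.07,0,0,0,1],[0,0.08,-0.09,0,0,0,1],[0,0.1,-0.115,0,0,0,1],[0,0.12,-0.135,0,0,0,1],[0,0.14,-0.16,0,0,0,1],[0,0.16,-0.18,0,0,0,1],[0,0.18,-0.203,0,0,0,1],[0,0.188,-0.213,0,0,0,1],[0,0.188,-0.213,0,0,0,1],[0,0.188,-0.213,0,0,0,1],[0,0.188,-0.213,0,0,0,1],[0,0.188,-0.213,0,0,0,1]]'
python3 - <<'E'
from h import *
o=monitor.get_obs();p=o["ee_pos"];print(p); M=Ro.from_rotvec(o["ee_rot"]).as_matrix()
for n,X in (("wrist",(.4465,.0957,.066)),):
    c=optics.read_camera(n); pts(c,["dropper_blue"]); b=blob(c,"blue",X,30); q=ray(c,b[0],b[1],.066); print(b,q,(M.T@(q-p)).round(4))
E
```

```text
clock: 12.98
ee_pos: [0.4449, 0.0939, 0.185]
ee_rot: [0.276, 1.553, -0.276]
contact_force: [0.4, -0.3, -0.1]
finger_gap: 1.0
[0.4449464  0.09392114 0.1850383 ]
dropper_blue 0.7 [ 0.451   0.0948 -0.0012]
(np.float64(329.9962264150943), np.float64(196.0641509433962), np.int64(265)) [0.44476791 0.09573552 0.066     ] [ 0.119   0.0017 -0.0008]
```

```bash
python3 -m jog '[[0.03,0.002,0,0,0,0,1],[0.06,0.002,0,0,0,0,1],[0.09,0.002,0,0,0,0,1],[0.12,0.002,0,0,0,0,1],[0.14,0.002,0,0,0,0,1],[0.152,0.002,0,0,0,0,1],[0.158,0.002,0,0,0,0,1],[0.158,0.002,0,0,0,0,1],[0.158,0.002,0,0,0,0,1],[0.158,0.002,0,0,0,0,0],[0.158,0.002,0,0,0,0,0],[0.158,0.002,0,0,0,0,0],[0.158,0.002,0,0,0,0,0],[0.158,0.002,0,0,0,0,0],[0.158,0.002,0,0,0,0,0],[0.158,0.002,0,0,0,0,0],[0.158,0.002,0,0,0,0,0],[0.158,0.002,0,0,0,0,0],[0.158,0.002,0,0,0,0,0]]' 40
python3 -m jog '[[0,0,0,0,0,0,0],[-0.015,0,0,0,0,0,0],[-0.04,0,0,0,0,0,0],[-0.07,0,0,0,0,0,0],[-0.1,0,0,0,0,0,0],[-0.12,0,0,0,0,0,0],[-0.12,0,0,0,0,0,0],[-0.12,0,0,0,0,0,0]]'
python3 - <<'E'
from h import *
c=optics.read_camera("wrist"); save(c,"wrist7.png")
E
```

```text
clock: 14.67
ee_pos: [0.4456, 0.0975, 0.028]
ee_rot: [0.274, 1.552, -0.274]
contact_force: [-0.7, -1.3, 6.4]
finger_gap: 0.342
clock: 15.33
ee_pos: [0.4456, 0.0976, 0.1481]
ee_rot: [0.274, 1.551, -0.273]
contact_force: [0.1, -0.2, -0.9]
finger_gap: 0.343
```

View pics/wrist7.png

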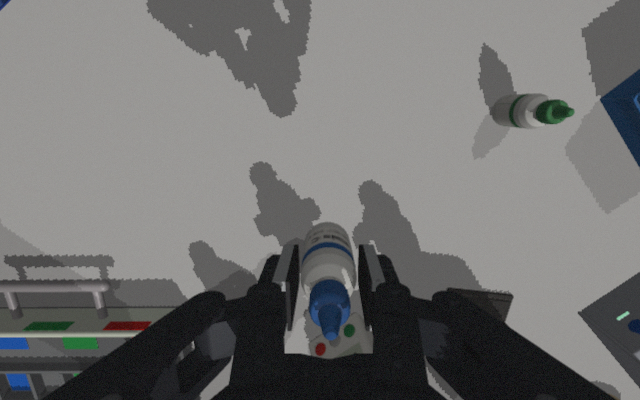

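Wrist picture: the blue bottle is held upright at column 328, and green stands undisturbed at (535,112). Carrying it to the blue place.

```bash
python3 -m jog '[[0,-0.02,0.01,0,0,0,0],[0,-0.05,0.03,0,0,0,0],[0,-0.08,0.05,0,0,0,0],[0,-0.11,0.07,0,0,0,0],[0,-0.14,0.088,0,0,0,0],[0,-0.17,0.107,0,0,0,0],[0,-0.2,0.126,0,0,0,0],[0,-0.23,0.145,0,0,0,0],[0,-0.26,0.164,0,0,0,0],[0,-0.29,0.182,0,0,0,0],[0,-0.32,0.2,0,0,0,0],[0,-0.34,0.214,0,0,0,0],[0,-0.34,0.214,0,0,0,0],[0,-0.34,0.214,0,0,0,0],[0,-0.34,0.214,0,0,0,0]]'
python3 - <<'E'
from h import *
c=optics.read_camera("wrist"); o=monitor.get_obs(); p=o["ee_pos"]; M=Ro.from_rotvec(o["ee_rot"]).as_matrix(); print(p)
pts(c,["slot_blue","tray_bar"])
h=cv2.cvtColor(c["img"],cv2.COLOR_RGB2HSV).astype(int)
for col,hue in (("green",60),("blue",110)):
    d=abs((h[...,0]-hue+90)%180-90); m=((d<20)&(h[...,1]>110)&(h[...,2]>50)).astype(np.uint8); m[225:]=0; m[:105]=0
    n,_,s,ce=cv2.connectedComponentsWithStats(m)
    for k in range(1,n):
        x,y,w,hh,a=s[k]
        if a>200:
            t=[M.T@(ray(c,u,v,.009)-p) for u,v in ((x,y+hh/2),(x+w,y+hh/2),(ce[k][0],y),(ce[k][0],y+hh))]
            print(col,(x,y,w,hh),"y",t[0][1].round(4),t[1][1].round(4),"z",t[2][2].round(4),t[3][2].round(4))
E
```

```text
clock: 16.63
ee_pos: [0.5292, -0.2935, 0.1453]
ee_rot: [0.275, 1.557, -0.272]
contact_force: [0.4, -0.5, -1.0]
finger_gap: 0.346
[ 0.52953725 -0.29304536  0.14591118]
slot_blue 0.88 [ 0.5345 -0.2939  0.0105]
tray_bar 0.88 [ 0.4393 -0.1806  0.0236]
green (np.int32(391), np.int32(118), np.int32(44), np.int32(35)) y 0.054 0.0921 z -0.0653 -0.0355
green (np.int32(390), np.int32(180), np.int32(38), np.int32(34)) y 0.0562 0.091 z -0.0112 0.0212
blue (np.int32(305), np.int32(118), np.int32(42), np.int32(35)) y -0.0206 0.0158 z -0.0653 -0.0355
blue (np.int32(307), np.int32(180), np.int32(38), np.int32(35)) y -0.0199 0.0149 z -0.0112 0.0221
```

```bash
python3 -m jog '[[0.03,-0.0025,0.0035,0,0,0,0],[0.05,-0.0025,0.0035,0,0,0,0],[0.07,-0.0025,0.0035,0,0,0,0],[0.085,-0.0025,0.0035,0,0,0,0],[0.095,-0.0025,0.0035,0,0,0,0],[0.1,-0.0025,0.0035,0,0,0,0],[0.105,-0.0025,0.0035,0,0,0,0],[0.105,-0.0025,0.0035,0,0,0,0],[0.105,-0.0025,0.0035,0,0,0,0]]'
python3 - <<'E'
from h import *
c=optics.read_camera("wrist"); save(c,"wrist8.png")
E
```

```text
clock: 17.53
ee_pos: [0.5329, -0.2987, 0.043]
ee_rot: [0.273, 1.552, -0.274]
contact_force: [-0.2, 0.0, 0.0]
finger_gap: 0.343
```

View pics/wrist8.png

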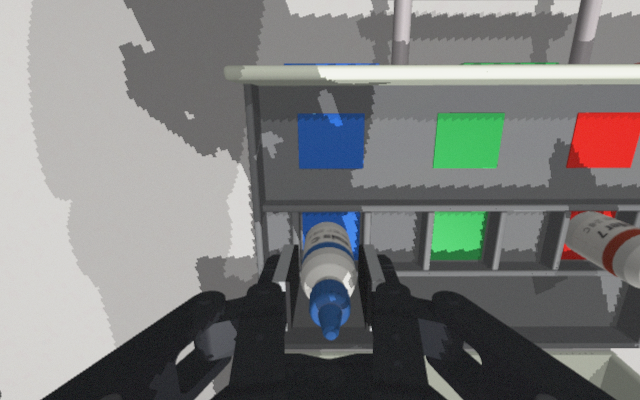

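Wrist picture: the blue foot is between the ridges (floor columns 303–360, bottle at about 328), and red still stands in its place at right. Lowering to contact, then releasing.

```bash
python3 -m jog '[[0.002,0.001,0,0,0,0,0],[0.004,0.001,0,0,0,0,0],[0.006,0.001,0,0,0,0,0],[0.0065,0.001,0,0,0,0,0],[0.0065,0.001,0,0,0,0,0]]'; python3 -m jog '[[0,0,0,0,0,0,0.6],[0,0,0,0,0,0,0.6],[0,0,0,0,0,0,0.6],[0,0,0,0,0,0,0.6],[0,0,0,0,0,0,0.7],[0,0,0,0,0,0,0.7],[0,0,0,0,0,0,0.7]]'
```

```text
clock: 18.0
ee_pos: [0.5337, -0.2983, 0.0375]
ee_rot: [0.273, 1.551, -0.274]
contact_force: [-1.5, 1.1, 7.2]
finger_gap: 0.347
clock: 18.58
ee_pos: [0.5327, -0.2978, 0.0358]
ee_rot: [0.274, 1.553, -0.274]
contact_force: [0.0, 0.5, -0.1]
finger_gap: 0.701
```

```bash
python3 -m jog '[[-0.02,0,0,0,0,0,0.7],[-0.05,0,0,0,0,0,0.7],[-0.085,0,0,0,0,0,0.7],[-0.12,0,0,0,0,0,0.7],[-0.15,0,0,0,0,0,0.7],[-0.15,0,0,0,0,0,0.3],[-0.15,0,0,0,0,0,0],[-0.15,0,0,0,0,0,0]]'
python3 - <<'E'
from h import *
for n in ("wrist","scene","side"):
    c=optics.read_camera(n); save(c,n+"9.png"); pts(c,["dropper_red","dropper_blue","slot_red","slot_blue","tray_bar","station","dropper_green"]); print()
E
```

```text
clock: 19.25
ee_pos: [0.5323, -0.2976, 0.1853]
ee_rot: [0.274, 1.554, -0.273]
contact_force: [0.1, 0.6, -0.5]
finger_gap: 0.279
dropper_red 0.78 [ 0.5814 -0.1577  0.011 ]
dropper_blue 0.6 [ 0.5384 -0.3001  0.0053]
slot_red 0.61 [ 0.5818 -0.1533  0.0096]
slot_blue 0.94 [ 0.5333 -0.294   0.0094]
tray_bar 0.74 [ 0.4426 -0.1835  0.0218]
tray_bar 0.24 [ 0.5387 -0.2989  0.009 ]

dropper_red 0.74 [ 0.5792 -0.1556  0.0089]
dropper_blue 0.5 [ 0.5379 -0.297   0.0102]
slot_red 0.9 [ 0.5846 -0.1547  0.0111]
slot_blue 0.81 [ 0.5323 -0.2963  0.0061]
tray_bar 0.82 [ 0.4374 -0.1891  0.0245]
station 0.64 [ 0.7076 -0.2765 -0.0039]
dropper_green 0.64 [0.4347 0.2696 0.0012]
dropper_green 0.57 [ 0.5391 -0.299   0.0111]

dropper_red 0.63 [ 0.5842 -0.1575  0.0093]
dropper_blue 0.51 [ 0.5333 -0.2975  0.0078]
dropper_blue 0.4 [ 0.6115  0.0546 -0.0016]
slot_red 0.73 [ 0.584  -0.1595  0.0091]
slot_blue 0.84 [ 0.5326 -0.2991  0.0021]
tray_bar 0.92 [ 0.439  -0.1839  0.0189]
tray_bar 0.23 [ 0.5824 -0.1529  0.0111]
station 0.86 [ 0.7075 -0.2768 -0.0025]
```

View pics/wrist9.png

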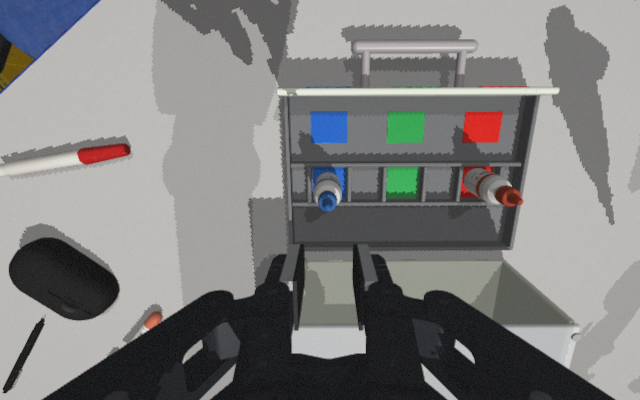

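Wrist picture: both bottles stand in their places (blue cap at (327,200); red tilts only by perspective), the bar is at (415,46), and the marker at (65,160) is untouched. Next I go in front of the bar with the fingers shut.

```bash
python3 -m jog '[[0,0.015,-0.03,0,0,0,0],[0,0.03,-0.06,0,0,0,0],[0,0.045,-0.09,0,0,0,0],[0,0.06,-0.12,0,0,0,0],[0,0.075,-0.15,0,0,0,0],[0,0.075,-0.163,0,0,0,0],[0,0.075,-0.163,0,0,0,0],[0,0.075,-0.163,0,0,0,0],[0,0.075,-0.163,0,0,0,0]]'
python3 - <<'E'
from h import *
o=monitor.get_obs(); p=o["ee_pos"]; M=Ro.from_rotvec(o["ee_rot"]).as_matrix(); print(p,M.round(3))
for n in ("wrist","scene","side"):
    c=optics.read_camera(n)
    for r in spot_point(c,"tray_bar")[:1]: print(n,r["p"],(M.T@(W(c,r["position"])-p)).round(4))
save(optics.read_camera("wrist"),"wrist10.png")
E
```

```text
clock: 21.2
ee_pos: [0.4059, -0.1723, 0.1862]
ee_rot: [0.274, 1.552, -0.274]
contact_force: [0.4, 0.3, 0.5]
finger_gap: 0.001
[ 0.4059454  -0.17231665  0.18624793] [[ 0.001  0.342  0.94 ]
 [-0.001  0.94  -0.342]
 [-1.    -0.     0.002]]
wrist 0.92 [0.1632 0.0024 0.0412]
scene 0.75 [ 0.1584 -0.006   0.0371]
side 0.97 [0.1665 0.0015 0.0358]
```

```bash
python3 -m jog '[[0.03,0,0,0,0,0,0],[0.06,0,0,0,0,0,0],[0.09,0,0,0,0,0,0],[0.12,0,0,0,0,0,0],[0.145,0,0,0,0,0,0],[0.16,0,0,0,0,0,0],[0.171,0,0,0,0,0,0],[0.171,0,0,0,0,0,0],[0.171,0,0,0,0,0,0]]'
python3 -m jog '[[0,0,0.005,0,0,0,0],[0,0,0.01,0,0,0,0],[0,0,0.014,0,0,0,0],[0,0,0.018,0,0,0,0],[0,0,0.022,0,0,0,0],[0,0,0.025,0,0,0,0],[0,0,0.028,0,0,0,0],[0,0,0.031,0,0,0,0],[0,0,0.034,0,0,0,0]]'
```

```text
clock: 22.3
ee_pos: [0.4048, -0.1715, 0.0144]
ee_rot: [0.274, 1.555, -0.274]
contact_force: [-0.2, 0.1, 1.1]
finger_gap: -0.005
clock: 23.05
ee_pos: [0.437, -0.1832, 0.0147]
ee_rot: [0.274, 1.554, -0.274]
contact_force: [-2.6, 0.5, 2.3]
finger_gap: -0.001
```

Contact with the bar at 2.6 N. Pushing slowly.

```bash
python3 -m jog '[[0,0,0.003,0,0,0,0],[0,0,0.007,0,0,0,0],[0,0,0.012,0,0,0,0],[0,0,0.017,0,0,0,0],[0,0,0.022,0,0,0,0],[0,0,0.027,0,0,0,0],[0,0,0.032,0,0,0,0],[0,0,0.037,0,0,0,0],[0,0,0.042,0,0,0,0],[0,0,0.047,0,0,0,0],[0,0,0.052,0,0,0,0],[0,0,0.057,0,0,0,0],[0,0,0.062,0,0,0,0],[0,0,0.067,0,0,0,0],[0,0,0.072,0,0,0,0],[0,0,0.077,0,0,0,0],[0,0,0.081,0,0,0,0],[0,0,0.085,0,0,0,0],[0,0,0.088,0,0,0,0],[0,0,0.09,0,0,0,0]]'
python3 - <<'E'
from h import *
for n in ("scene","side"):
    c=optics.read_camera(n); save(c,n+"11.png"); pts(c,["tray_bar","dropper_red","dropper_blue","station"])
E
```

```text
clock: 24.72
ee_pos: [0.5221, -0.2141, 0.0148]
ee_rot: [0.274, 1.553, -0.274]
contact_force: [-2.2, 2.5, 0.2]
finger_gap: -0.001
tray_bar 0.74 [ 0.534  -0.2206  0.0232]
dropper_red 0.68 [ 0.6765 -0.188   0.0082]
station 0.89 [ 0.707  -0.2764 -0.0014]
tray_bar 0.55 [ 0.5362 -0.2171  0.0213]
station 0.9 [ 0.707  -0.2778 -0.0019]
```

View pics/side11.png

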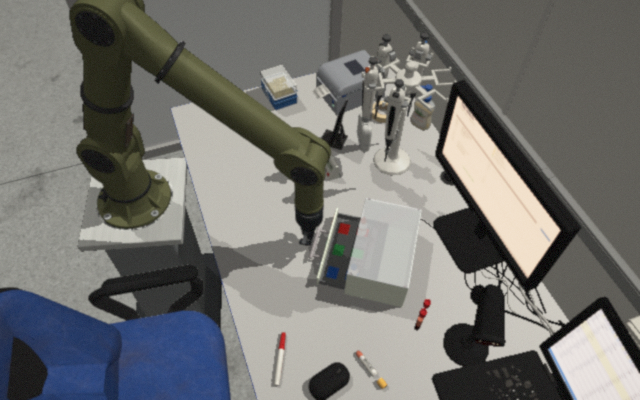

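Side picture: the tray is about two thirds in and the bottles are going under the cover (345,245). Continuing to the stop.

```bash
python3 -m jog '[[0,0,0.003,0,0,0,0],[0,0,0.007,0,0,0,0],[0,0,0.011,0,0,0,0],[0,0,0.015,0,0,0,0],[0,0,0.019,0,0,0,0],[0,0,0.023,0,0,0,0],[0,0,0.027,0,0,0,0],[0,0,0.031,0,0,0,0],[0,0,0.034,0,0,0,0],[0,0,0.037,0,0,0,0],[0,0,0.04,0,0,0,0],[0,0,0.042,0,0,0,0],[0,0,0.042,0,0,0,0]]'
python3 -m jog '[[0,0,0.002,0,0,0,0],[0,0,0.004,0,0,0,0],[0,0,0.005,0,0,0,0],[0,0,0.005,0,0,0,0]]'
```

```text
clock: 26.3
ee_pos: [0.5618, -0.2285, 0.0148]
ee_rot: [0.274, 1.552, -0.274]
contact_force: [0.0, -0.2, -0.1]
finger_gap: -0.001
clock: 26.63
ee_pos: [0.5661, -0.2301, 0.0148]
ee_rot: [0.274, 1.553, -0.274]
contact_force: [-0.8, 0.8, 0.5]
finger_gap: 0.001
```

```bash
python3 -m jog '[[0,0,0.002,0,0,0,0],[0,0,0.004,0,0,0,0],[0,0,0.006,0,0,0,0],[0,0,0.006,0,0,0,0]]'; python3 -m jog '[[0,0,0.0015,0,0,0,0],[0,0,0.003,0,0,0,0],[0,0,0.003,0,0,0,0]]';  python3 -m jog '[[0,0,0.0015,0,0,0,0],[0,0,0.003,0,0,0,0],[0,0,0.003,0,0,0,0]]'
```

```text
clock: 26.97
ee_pos: [0.5701, -0.2315, 0.0146]
ee_rot: [0.274, 1.557, -0.273]
contact_force: [-6.7, 2.0, 3.9]
finger_gap: -0.001
clock: 27.22
ee_pos: [0.5702, -0.2316, 0.0145]
ee_rot: [0.276, 1.563, -0.273]
contact_force: [-11.9, 4.0, 10.8]
finger_gap: 0.001
clock: 27.47
ee_pos: [0.5703, -0.2316, 0.0142]
ee_rot: [0.277, 1.569, -0.272]
contact_force: [-20.2, 7.5, 16.1]
finger_gap: 0.002
```

Firm stop: 20 N with no further motion. Backing off and checking.

```bash
python3 -m jog '[[0,0,-0.01,0,0,0,0],[0,0,-0.03,0,0,0,0],[0,0,-0.05,0,0,0,0],[-0.04,0,-0.06,0,0,0,0],[-0.08,0,-0.06,0,0,0,0],[-0.12,0,-0.06,0,0,0,0],[-0.16,0,-0.06,0,0,0,0],[-0.19,0,-0.06,0,0,0,0],[-0.19,0,-0.06,0,0,0,0],[-0.19,0,-0.06,0,0,0,0],[-0.19,0,-0.06,0,0,0,0]]'
python3 - <<'E'
from h import *
d=np.array([.94,-.341,0]); y=np.array([.341,.94,0])
A=[]
for n in ("wrist","scene","side"):
    c=optics.read_camera(n); save(c,n+"12.png"); print(n)
    pts(c,["tray_bar","dropper_red","dropper_blue","slot_red","slot_blue","station","dropper_green"])
    A.append(c["img"])
w=A[0]; s=cv2.resize(A[2][180:320,270:450],(640,498)); 
cv2.imwrite("pics/fin.png",np.hstack([cv2.resize(w,(480,300)),cv2.resize(s,(320,300))])[:,:,::-1])
E
```

```text
clock: 28.38
ee_pos: [0.5209, -0.2136, 0.2046]
ee_rot: [0.273, 1.553, -0.274]
contact_force: [-0.6, 0.2, -0.1]
finger_gap: 0.002
wrist
tray_bar 0.58 [ 0.4171 -0.5458 -0.0034]
station 0.91 [ 0.6978 -0.2779 -0.0024]
scene
tray_bar 0.58 [ 0.5867 -0.2374  0.0247]
dropper_red 0.57 [ 0.7234 -0.2031  0.0074]
dropper_blue 0.58 [ 0.6811 -0.3482  0.0143]
slot_red 0.62 [ 0.7287 -0.2089  0.0109]
slot_blue 0.81 [ 0.6772 -0.3454  0.0049]
slot_blue 0.23 [ 0.7284 -0.2083  0.0125]
station 0.87 [ 0.7066 -0.279  -0.0008]
dropper_green 0.74 [0.4347 0.2712 0.0018]
side
tray_bar 0.56 [ 0.586  -0.237   0.0216]
dropper_red 0.69 [ 0.4399  0.2689 -0.0027]
station 0.7 [ 0.7084 -0.2781 -0.0032]
dropper_green 0.4 [0.4363 0.2674 0.0013]
```

The picture limit is reached, so I'll verify by numbers: cap positions through the clear cover, and where the tray front stands.

```bash
python3 - <<'E'
from h import *
d=np.array([.94,-.341,0])
for n in ("scene","side","wrist"):
    c=optics.read_camera(n); h=cv2.cvtColor(c["img"],cv2.COLOR_RGB2HSV).astype(int)
    for col,hue,X in (("red",0,(.728,-.207,0)),("blue",112,(.678,-.347,0))):
        X=np.array(X); dd=abs((h[...,0]-hue+90)%180-90)
        m=(dd<18)&(h[...,1]>45); V,U=np.mgrid[:400,:640]
        e=px(c,X+[0,0,.074]); f=px(c,X+[0,0,.009]); lo=np.minimum(e,f)-10; hi=np.maximum(e,f)+10
        mm=(m&(U>lo[0])&(U<hi[0])&(V>lo[1])&(V<hi[1])).astype(np.uint8)
        k,_,s,ce=cv2.connectedComponentsWithStats(mm)
        print(n,col,"cap@",e.round(),"band@",px(c,X+[0,0,.05]).round(),"foot@",f.round(),[(s[i].tolist(),ce[i].round(1).tolist()) for i in range(1,k) if s[i,4]>4])
    rows=[]
    for r in spot_in(c,"tray_bar")[:1]: print(n,"tray surf",r["p"],W(c,r["position"]).round(3))
    for r in spot_point(c,"timer")[:1]+spot_point(c,"marker")[:1]: print(round(r["p"],2),W(c,r["position"]).round(3))
E
```

```text
scene red cap@ [316. 169.] band@ [316. 176.] foot@ [316. 187.] [([314, 168, 6, 6, 30], [316.3, 170.6]), ([313, 179, 8, 3, 17], [316.8, 180.3]), ([318, 191, 9, 5, 40], [322.2, 193.1])]
scene blue cap@ [360. 164.] band@ [360. 171.] foot@ [359. 182.] [([359, 163, 4, 5, 19], [360.6, 165.1]), ([357, 174, 8, 2, 11], [360.4, 174.3]), ([365, 186, 6, 4, 19], [367.4, 187.1])]
scene tray surf 0.94 [ 0.653 -0.273  0.021]
0.84 [0.609 0.055 0.001]
0.29 [ 0.704 -0.276  0.003]
side red cap@ [381. 224.] band@ [380. 228.] foot@ [379. 236.] []
side blue cap@ [372. 269.] band@ [371. 273.] foot@ [369. 280.] []
side tray surf 0.78 [ 0.618 -0.255  0.013]
0.72 [0.61  0.051 0.   ]
0.82 [ 0.414 -0.547 -0.002]
wrist red cap@ [400. 367.] band@ [395. 350.] foot@ [389. 326.] []
wrist blue cap@ [261. 367.] band@ [265. 351.] foot@ [272. 327.] [([266, 319, 2, 4, 5], [266.2, 320.4]), ([273, 319, 4, 8, 13], [274.5, 322.6]), ([262, 324, 3, 4, 5], [262.8, 325.6]), ([252, 328, 7, 11, 19], [255.1, 333.9]), ([260, 328, 3, 6, 7], [260.9, 330.4]), ([278, 328, 3, 5, 5], [279.0, 330.0]), ([269, 331, 7, 4, 9], [271.6, 332.3]), ([272, 335, 3, 4, 5], [273.0, 336.4]), ([255, 338, 9, 5, 11], [258.5, 340.0]), ([274, 338, 4, 3, 6], [275.3, 339.2]), ([270, 341, 7, 4, 9], [272.8, 342.6]), ([255, 343, 7, 6, 14], [257.7, 345.3]), ([267, 346, 3, 3, 5], [268.2, 347.0]), ([273, 347, 7, 5, 11], [276.6, 348.5]), ([269, 351, 5, 4, 6], [271.3, 352.3]), ([257, 353, 7, 5, 12], [260.3, 355.0]), ([273, 354, 4, 4, 8], [274.9, 355.6]), ([278, 356, 3, 5, 8], [278.8, 357.9]), ([263, 366, 5, 6, 8], [265.2, 368.9]), ([268, 371, 5, 6, 12], [269.9, 373.2]), ([261, 375, 6, 3, 9], [263.9, 376.3])]
wrist tray surf 0.98 [ 0.617 -0.236  0.027]
0.77 [ 0.609  0.058 -0.003]
0.7 [ 0.417 -0.543 -0.005]
```

Seen from the scene camera, cap and band of each bottle line up vertically where an upright bottle would put them. The timer and marker have not moved and the tray is at its stop. Handing in.

```bash
python3 -c "
from workcell import env
print(env.sign_off())"
```

```text
the job is handed in; nothing more can be done
None
```

I put the red and blue bottles into their own places, then pushed the tray by its bar until it stopped. I backed the arm off clear and handed the job in at about 29 s of robot time. No verdict was reported.

**Last checks:**
- **Tray:** it met a firm stop, about 20 N with no further movement. The bar and the red place had each moved about 158 mm. Working from the bar and station positions, the tray is home to within about 3 mm, though that is near the camera accuracy.
- **Bottles:** in the scene camera, the cap and band of each bottle line up vertically over its place through the cover. The network put the bottles 5–8 mm from their places, against its own error of about 4 mm per point.
- **Other things:** the green bottle, timer and marker measured where they started, within a few millimetres.

**Checks that failed or fell short:**
- I could not view the final picture because the limit of 12 had been reached, so the final check rests on numbers only.
- The side camera did not find the cap colours through the cover, and the wrist camera gave no usable reading of them. The upright check therefore comes from the scene camera alone.
- In the last look the wrist network took the marker for the bar, and the side network took the green bottle for the red one. I ignored both.

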